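# Load the mirror panel into the hot-press jig

## Robot

A 6-joint arm with a two-finger parallel gripper is mounted at the origin on the work surface. World frame = base frame: x ahead of the robot, y to its left, z up, the work surface at z = 0. Lengths are in m, angles in rad, forces in N, time in s.
With the tool pointing down it reaches from about 0.375 to 0.75 m from the base axis. Payload 9 kg.
Tool frame: the origin (TCP) lies at the very end of the fingers, on their centre line; the grasp point (between the pads) lies 19 mm behind it; z points along the fingers, y is the line along which they close (so a half turn about z gives the same grasp; the last joint's range is limited). The gripper opens to 85 mm and grips with 20 to 120 N. Pads are 22 mm wide; open, the fingers measure 114 mm over their backs; the gripper's body (76 mm by 85 mm) begins 54 mm behind the grasp point. The pads swing forward as they close: fully open they stand 13 mm farther back than shut.
Start: joints at [-1.37, 0.104, 0.097, 1.564, 0, 1.353], TCP at [0.244, -0.548, 0.231] pointing down, gripper open.
Joint ranges: [-2.99, 2.99], [-0.84, 1.86], [-1.1, 1.16], [-1.84, 2.11], [-1.51, 1.56], [-3.14, 3.14]. Speed limits (rad/s): [2.22, 2.22, 2.57, 3.14, 3.14, 3.14].

## Interface

Orientations are given as a unit quaternion [x, y, z, w].
In Python, from plant import get_obs, camera, sign_off gives the robot as it stands.
- The arm moves only by the shell command python3 -m inch 'ROWS'. ROWS is JSON, a list that holds one entry, the list of rows, each a list of 5 numbers: the shift along the tool's x, y, z normalised to -1 to 1, where 1 is 0.1 m, then the turn about the tool's z normalised to -1 to 1, where 1 is pi/4 rad, then the opening, from 0 (shut) to 1 (fully open). In form: [[[x, y, z, turn, claw], ...]]. A call has 1 to 5 rows; each row is the pose to reach, as a shift and turn from the pose commanded when the call began, along the tool's axes at that moment; what a row does not reach only later rows make up. A row lasts 1/10 s, in which the tool goes at most 50 mm and 8.59 degrees, less where a joint would pass 70% of its speed; a pose out of reach is approached as far as the arm can. A call with a number of a shift or a turn outside -1 to 1 is refused whole. A call with a gripper value outside its range is refused whole. The fingers move at their own pace and stop on an object; the grip force is fixed at half the most. Time passes only in rows, so rows that repeat a pose let the fingers close. It gives the time, the measured TCP pose, the force, the opening and the grip force at its end, in the units of the state.
- get_obs(): the state, without advancing time (a new reading comes with each control period).
- camera(name): name is "side" or "top"; returns a dict with "color" (400x640x3 uint8, red, green, blue), "camera_matrix" (3x3 intrinsics, pixels), "eye" and "rotation" of the camera in the world. Camera axes: x right, y down, z forward; pixel columns grow to the right and rows downward; lengths in m; the calibration is good to about 2 mm. A picture is of the moment at which its call begins. There is no depth.
- sign_off(): hands the job in; it is judged then, once.
The state is a dict: "t": time; "joint_pos": joint angles; "qvel": joint speeds; "joint_efforts": joint torques, N m; "eef_pos": TCP position; "eef_rot": TCP orientation; "force": force on the tool from outside, world axes, zero at the start; "wrist_torque": the same for the moment, N m; "finger_gap": finger opening in m; "grip_force": force on a finger pad.
Only numpy, scipy, OpenCV 4.12 (cv2) and the standard library are available. Lean on these libraries where they do the work, as an engineer would, in place of code of your own. Each camera call takes 0.05 s, during which the arm holds its last target. There are 200 camera calls.

## Task

Of the three panels standing in the wooden rack, take the mirror panel that is both long and tall, slide it upright on its long edge into the slot of the hot press's sliding shuttle until it is fully home on the slot's floor, and let go of it; the shuttle may have been left anywhere along its rails, so feel for the slot. The glass is fragile: never press it against the jig with more than a light push (under 40 N) and never let it drop. Then, and only then, press the red button to start the press and let it spring back, leaving everything else on the bench and in the rack alone.

Things in the scene. Friction and masses are not known exactly. Their poses are not given: they have to be found in the camera images.
- mirror: Mirror panel to load: flat rigid slab, bright on one face and grey on the other, 120 long, 8 thick, 80 tall, about 190 g; the only one of the three panels that is both long and tall. It stands on its long edge in a groove of the rack. Origin at the centre of its underside; x along its length, y across its thickness, z up.
- rack: Fixed wooden rack on the bench, 136 (x) by 200 (y), 32 tall. Three grooves along its x, 70 apart in y (at y = -70, 0, 70), each 12 wide and 20 deep, floor 12 above the bench; one panel in each, in any order. Origin at the centre of its underside.
- jig: Fixed hot-press jig. Origin on the bench below the middle of the shuttle's travel; z up, sizes in mm in its frame. Base plate 18 thick, x -160 to 90, y -145 to 80. Two rails along y carry an aluminium shuttle; rail end blocks at x +-50, y +-66, up to z 38. In front a console, x -155 to -95, y -40 to 40, top at z 63, carries the red button.
- shuttle_mid (a point): Point fixed to the jig (x 0, y 0, z 75 mm): the middle of the shuttle's travel, at the height of its top. The shuttle, 146 (x) by 40 (y), upright sides from z 30 to 75, slides along the jig's y at about 6 N. Its centre line stands anywhere within 20 mm either side of this point; that is NOT measured: feel (or see) where it is.
- slot_floor (a point): Point fixed to the jig (x 0, y 0, z 45 mm): the height of the slot's floor. The slot is in the shuttle's top, on its centre line and moving with it: along the jig's x, centred at x = 0, 126 mm long, 10 wide, 30 deep; both long lips are bevelled over the top 4 mm, to 18 mm wide.
- platen (a point): Centre of the top of the fixed heated platen (dark block with a copper face, at jig x 0, y -117, z 108 mm): it fills x -70 to 70, y -135 to -95; two posts of 24 mm diameter stand on it to z 143.
- start_top (a point): Centre of the top of the red push button on the console (button 30 diameter, pressed straight down).
- start (a joint): Travel of the red push button in m: 0 up, 0.006 fully down (about 5 N); it springs back.
- short_panel: Panel 70 long, 80 tall, 8 thick mm. Made like the mirror panel, standing in another groove of the rack; origin at the centre of its underside, x along its length, z up. Bystander: leave alone.
- low_panel: Panel 120 long, 45 tall, 8 thick mm. Made like the mirror panel, standing in another groove of the rack; origin at the centre of its underside, x along its length, z up. Bystander: leave alone.
- tube: Bystander, loose: polished brass tube, 56 outside diameter, 150 tall, standing, sizes in mm; origin at the centre of its underside.
- collar: Bystander, loose: steel collar, 66 outside diameter, 22 tall, sizes in mm; origin at the centre of its underside.
- disc_a: Bystander, loose: clear acrylic end disc, 64 diameter, 6 thick, lying flat, on the robot's side of the bench, sizes in mm; origin at the centre of its underside.
- disc_b: Bystander, loose: clear acrylic end disc, 64 diameter, 6 thick, lying flat, beyond the rack, sizes in mm; origin at the centre of its underside.
- teardrop: Bystander, loose: blue glass teardrop, 58 wide, 78 tall, standing, sizes in mm; origin at the centre of its underside.
There are look-alikes about, which are no part of the job. What is shaped like the mirror but turquoise is not meant.

How it is judged:
On the way, in this order (a step that is already met when the one before it is completed fails the run):
1. the mirror panel is home on the floor of the slot, upright and let go (z of mirror in the frame of jig between 0.042 and 0.048 m and x of mirror in the frame of jig between -0.006 and 0.006 m and y of mirror in the frame of jig between -0.022 and 0.022 m and angle between mirror's own z axis and vertical below 0.1 rad and angle between the x axis of mirror and the x axis of jig, either way round below 0.05 rad and contact force between mirror and the fingers below 0.05 N and linear speed of mirror below 0.02 m/s), for 0.2 s.
2. the red button is pressed while the panel stays home (z of mirror in the frame of jig between 0.042 and 0.048 m and x of mirror in the frame of jig between -0.006 and 0.006 m and y of mirror in the frame of jig between -0.022 and 0.022 m and angle between mirror's own z axis and vertical below 0.1 rad and angle between the x axis of mirror and the x axis of jig, either way round below 0.05 rad and value of joint start above 0.004 m), for 0.05 s.
At the end, for the whole second after the job is handed in: The panel stands released and at rest in the slot: underside within 3 mm of its floor, centred within 6 mm along the jig and 22 mm across it, within 0.1 rad of upright, 0.05 rad of the jig's x (either way round); the button, pressed 4 mm or more after that, is back up (under 2 mm) (z of mirror in the frame of jig between 0.042 and 0.048 m and x of mirror in the frame of jig between -0.006 and 0.006 m and y of mirror in the frame of jig between -0.022 and 0.022 m and angle between mirror's own z axis and vertical below 0.1 rad and angle between the x axis of mirror and the x axis of jig, either way round below 0.05 rad and linear speed of mirror below 0.02 m/s and value of joint start below 0.002 m); the robot touches nothing.
It fails at once if the glass is pressed against the jig with more than 40 N (contact force between mirror and jig above 40 N).
It fails at once if the mirror panel is dropped (loose from the fingers and faster than 0.35 m/s) (contact force between mirror and the fingers below 0.05 N and linear speed of mirror above 0.35 m/s).
It fails at once if the button is pressed (over 3 mm) while the panel is not home (value of joint start above 0.003 m and not (z of mirror in the frame of jig between 0.042 and 0.048 m and x of mirror in the frame of jig between -0.006 and 0.006 m and y of mirror in the frame of jig between -0.022 and 0.022 m and angle between mirror's own z axis and vertical below 0.1 rad and angle between the x axis of mirror and the x axis of jig, either way round below 0.05 rad)).
It fails at once if another panel or a loose object on the bench is moved more than 25 mm (distance of any of short_panel, low_panel, tube, collar, disc_a, disc_b, teardrop from where it was at the start of the episode above 0.025 m).
It also fails if it takes over 64 s, if anything falls off the work surface, if the arm or the gripper's body presses on something with over 40 N, if the wrist force passes 120 N, or if a joint passes its speed limit or range.

## Working session

There is one attempt and no reset: what is moved stays moved. The work goes in short steps, Python scripts to look and compute and a shell command to move; the robot and the scene stay as the last step left them, time stands still between calls to the robot, and variables do not carry over. Pictures are saved under pics/ and viewed, at most 10 in all, crops included, and the job is handed in when it is done.

```bash
mkdir -p pics; python3 - <<'E'
from plant import get_obs,camera
import cv2,pickle
o=get_obs();print({k:o[k] for k in('t','eef_pos','eef_rot','force','finger_gap')})
for n in('top','side'):
    c=camera(n);pickle.dump(c,open(f'pics/{n}0.pkl','wb'));cv2.imwrite(f'pics/{n}0.png',c['color'][:,:,::-1]);print(n,c['camera_matrix'],c['eye'],c['rotation'])
E
```

```text
{'t': 0.0, 'eef_pos': array([ 0.24395599, -0.54779362,  0.23052068]), 'eef_rot': array([ 9.78152861e-01,  2.07885843e-01,  4.26356773e-06, -6.75912238e-04]), 'force': array([-0.27495932,  0.62531812, -0.24741365]), 'finger_gap': 0.08537713699319732}
top [[410.89429185   0.         320.81523239]
 [  0.         410.89429185 188.26534967]
 [  0.           0.           1.        ]] [0.40434431 0.05055146 1.32400943] [-0.7032461   0.70849103 -0.03448861  0.0479157 ]
side [[369.86532644   0.         319.02227755]
 [  0.         369.86532644 201.89268118]
 [  0.           0.           1.        ]] [0.14261746 0.58304309 0.7727879 ] [-0.31971895  0.86888431 -0.35748282  0.12258014]
```

View pics/top0.png

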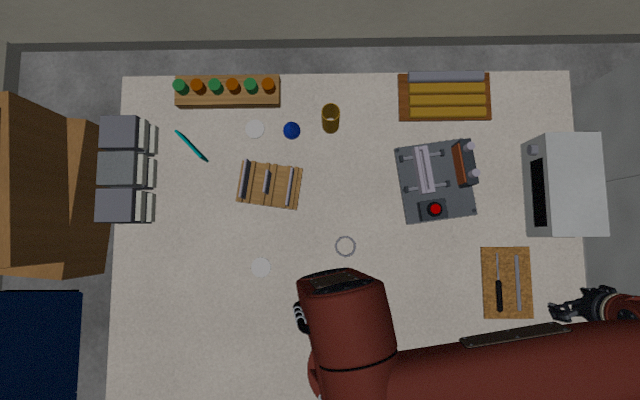

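View pics/side0.png

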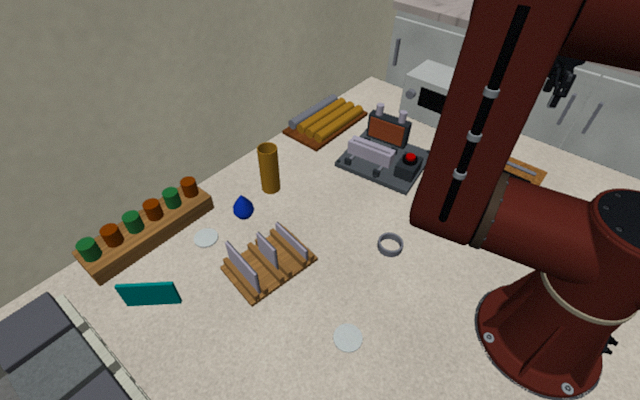

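Top view: the rack is at about (269,185), with panels at (245,179), (267,181) and (290,186). The jig is at (436,180) with its button at (435,209), and the turquoise look-alike at (191,146). The side view shows the rack panels at (242,267), (267,250) and (292,243), the turquoise slab at (149,293) and the jig at (385,155). Next, a close crop of rack and jig.

```bash
cat > h.py <<'E'
import numpy as np,cv2,pickle
from scipy.spatial.transform import Rotation as R
def load(f): return pickle.load(open(f'pics/{f}.pkl','rb'))
def snap(n,f):
    from plant import camera
    c=camera(n);pickle.dump(c,open(f'pics/{f}.pkl','wb'));return c
def ray(c,p):
    d=np.linalg.inv(c['camera_matrix'])@[p[0],p[1],1.];return R.from_quat(c['rotation']).apply(d)
def onz(c,p,z):
    d=ray(c,p);e=np.array(c['eye']);return e+d*(z-e[2])/d[2]
def proj(c,P):
    q=R.from_quat(c['rotation']).inv().apply(np.atleast_2d(P)-c['eye']);q=q@np.array(c['camera_matrix']).T;return q[:,:2]/q[:,2:]
def tri(c1,p1,c2,p2):
    a,b=ray(c1,p1),ray(c2,p2);e1,e2=np.array(c1['eye']),np.array(c2['eye'])
    s=np.linalg.lstsq(np.c_[a,-b],e2-e1,rcond=None)[0];u,v=e1+a*s[0],e2+b*s[1];return (u+v)/2,np.linalg.norm(u-v)
def crop(c,x,y,w,h,k): return cv2.resize(np.ascontiguousarray(c['color'][y:y+h,x:x+w,::-1]),None,fx=k,fy=k,interpolation=cv2.INTER_CUBIC)
E
python3 - <<'E'
from h import *
t,s=load('top0'),load('side0')
a=np.hstack([crop(t,225,150,90,70,4.4),crop(s,210,210,110,85,3.6)[:308]])
b=np.hstack([crop(t,390,130,95,100,3),crop(s,330,95,110,95,3)[:300]])
cv2.imwrite('pics/rack.png',a);cv2.imwrite('pics/jig.png',b);print(a.shape,b.shape)
E
```

```text
Traceback (most recent call last):
ValueError: all the input array dimensions except for the concatenation axis must match exactly, but along dimension 0, the array at index 0 has size 308 and the array at index 1 has size 306
```

```bash
python3 - <<'E'
from h import *
t,s=load('top0'),load('side0')
a=np.hstack([crop(t,230,150,80,70,5),crop(s,210,215,100,87.5.__int__()+1-0,4)[:350]])
b=np.hstack([crop(t,390,130,95,100,4),crop(s,330,95,105,100,4)])
cv2.imwrite('pics/rack.png',a);cv2.imwrite('pics/jig.png',b);print(a.shape,b.shape)
E
```

```text
(350, 800, 3) (400, 800, 3)
```

View pics/rack.png

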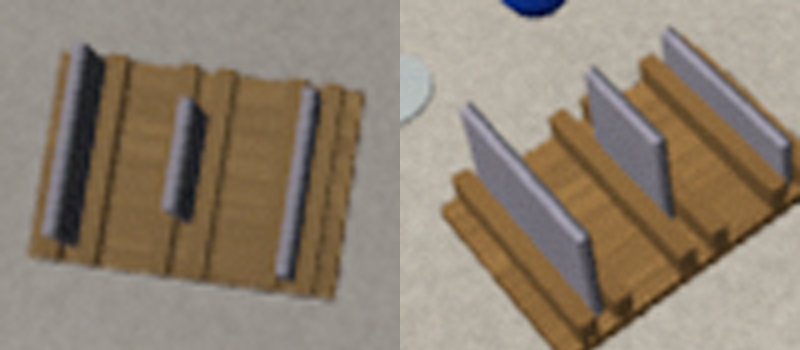

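View pics/jig.png

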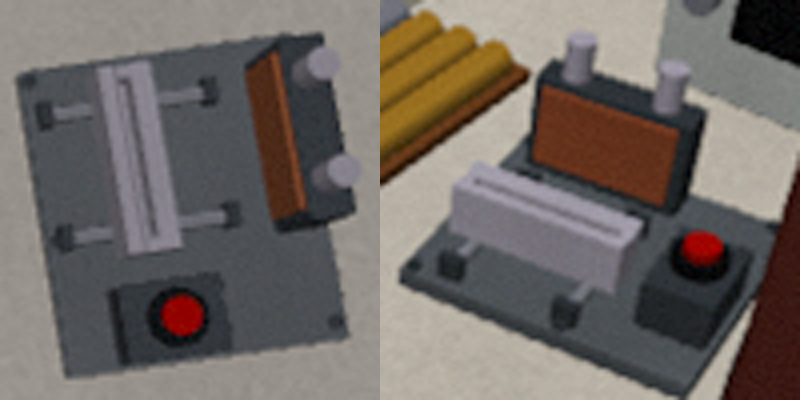

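Choice: candidates are the panels at top px (244,178), long and tall; (267,181), short; (290,186), long and low; and the turquoise slab (191,146). In the side crop, only the leftmost panel is both long and tall, so it is the mirror. The jig crop shows the shuttle top at top px (425,169) with its slot, and the button at (435,209).

```bash
python3 - <<'E'
from h import *
t,s=load('top0'),load('side0')
np.set_printoptions(precision=4,suppress=True)
T=lambda x,y:(230+(x-2)/5,150+(y-2)/5); S=lambda x,y:(210+(x-401.5)/4,215+(y-1.5)/4)
J=lambda x,y:(390+(x-1.5)/4,130+(y-1.5)/4); K=lambda x,y:(330+(x-381.5)/4,95+(y-1.5)/4)
a,b=onz(t,T(84,46),.092),onz(t,T(49,237),.092)
d=a-b;print('mirror top',a,b,'mid',(a+b)/2,'len',np.linalg.norm(d),'ang',np.degrees(np.arctan2(d[1],d[0])))
a,b=onz(s,S(470,104),.092),onz(s,S(586,237),.092);d=a-b;print('side',a,b,(a+b)/2,np.linalg.norm(d),np.degrees(np.arctan2(d[1],d[0])))
# rack corners at z~.032
print('rack',[onz(t,T(*p),z)for p,z in[((363,92),.012),((335,298),.012),((30,258),.012)]])
c=[onz(t,J(*p),.018) for p in[(17,75),(67,377),(348,335)]];d=c[0]-c[1];print('base',c,np.linalg.norm(d),np.linalg.norm(c[2]-c[1]),np.degrees(np.arctan2(d[1],d[0])))
th=np.arctan2(d[1],d[0]);M=np.array([[np.cos(th),-np.sin(th)],[np.sin(th),np.cos(th)]])
for q,l in zip(c,[(.09,.08),(-.16,.08),(-.16,-.145)]):print('jig org',q[:2]-M@l)
f=[onz(t,J(*p),.075) for p in[(97,67),(150,60),(182,246),(130,254)]];m=np.mean(f,0);d=(f[0]+f[1]-f[2]-f[3])/2
print('shuttle',m,np.linalg.norm(d),np.linalg.norm(f[0]-f[1]),np.degrees(np.arctan2(d[1],d[0])))
f=[onz(s,K(*p),.075) for p in[(454,185),(478,163),(643,218),(620,242)]];m=np.mean(f,0);d=(f[1]+f[0]-f[2]-f[3])/2
print('side shuttle',m,np.linalg.norm(d),np.linalg.norm(f[0]-f[1]),np.degrees(np.arctan2(d[1],d[0])))
sl=[onz(t,J(*p),.072) for p in[(124,80),(156,235)]];print('slot',sl,np.mean(sl,0))
def red(c,box):
    x,y,w,h=box;i=c['color'][y:y+h,x:x+w].astype(int);m=(i[...,0]>120)&(i[...,1]<60)
    yy,xx=np.nonzero(m);return xx.mean()+x,yy.mean()+y
p,q=red(t,(390,130,95,100)),red(s,(395,140,30,30));print(p,q,'btn',tri(t,p,s,q))
E
```

```text
mirror top [0.6414 0.3004 0.092 ] [0.5243 0.3199 0.092 ] mid [0.5828 0.3102 0.092 ] len 0.11869780150683082 ang -9.457352879043208
side [0.6439 0.3022 0.092 ] [0.5262 0.321  0.092 ] [0.5851 0.3116 0.092 ] 0.1191889331756841 -9.069892551801452
rack [array([0.6247, 0.1349, 0.012 ]), array([0.4914, 0.153 , 0.012 ]), array([0.5186, 0.3494, 0.012 ])]
base [array([ 0.685 , -0.1616,  0.018 ]), array([ 0.442 , -0.1944,  0.018 ]), array([ 0.4735, -0.4162,  0.018 ])] 0.24521464079593214 0.2240044013257133 7.684010810628515
jig org [ 0.6065 -0.253 ]
jig org [ 0.6112 -0.2523]
jig org [ 0.6126 -0.2511]
shuttle [ 0.6085 -0.2443  0.075 ] 0.1461111279168879 0.04117631853802942 7.722412974165376
side shuttle [ 0.6104 -0.2448  0.075 ] 0.14072769028755458 0.03655245121428778 10.479154524362304
slot [array([ 0.6686, -0.2351,  0.072 ]), array([ 0.5479, -0.2553,  0.072 ])] [ 0.6083 -0.2452  0.072 ]
(np.float64(435.046875), np.float64(208.515625)) (np.float64(410.2391304347826), np.float64(155.6304347826087)) btn (array([ 0.4865, -0.2692,  0.0828]), np.float64(0.002096851481883925))
```

```bash
python3 -m inch '[[[0.5,-0.5,0,0.19,0.5],[1,-1,0,0.38,0.5],[1,-1,0,0.57,0.5],[1,-1,0,0.738,0.5],[1,-1,0,0.738,0.5]]]'
python3 -m inch '[[[0.1,-0.5,0,0,0.5],[0.2,-0.95,0,0,0.5],[0.2,-0.95,0,0,0.5]]]'
python3 -m inch '[[[0.1,-0.5,0,0,0.5],[0.2,-0.95,0,0,0.5],[0.2,-0.95,0,0,0.5]]]'
python3 -m inch '[[[0.1,-0.5,0,0,0.5],[0.2,-0.95,0,0,0.5],[0.2,-0.95,0,0,0.5]]]'
```

```text
t: 0.6
eef_pos: [0.2952, -0.4153, 0.2313]
eef_rot: [0.997, -0.08, 0.0, 0.0]
force: [0.4, -1.4, 0.6]
finger_gap: 0.0429
grip_force: 0.0
t: 0.9
eef_pos: [0.3308, -0.3225, 0.2315]
eef_rot: [0.997, -0.077, 0.0, -0.001]
force: [-1.0, -1.3, 0.3]
finger_gap: 0.0429
grip_force: 0.0
t: 1.2
eef_pos: [0.3658, -0.232, 0.2316]
eef_rot: [0.997, -0.077, 0.0, -0.0]
force: [0.1, -0.7, 0.0]
finger_gap: 0.0429
grip_force: 0.0
t: 1.5
eef_pos: [0.4008, -0.1413, 0.2315]
eef_rot: [0.997, -0.076, 0.0, -0.0]
force: [0.5, -0.5, 0.4]
finger_gap: 0.0424
grip_force: 0.0
```

```bash
python3 -m inch '[[[0.1,-0.5,0,0,0.5],[0.22,-0.95,0,0,0.5],[0.22,-0.95,0,0,0.5]]]' >/dev/null
python3 -m inch '[[[0.1,-0.5,0,0,0.5],[0.22,-0.95,0,0,0.5],[0.22,-0.95,0,0,0.5]]]' >/dev/null
python3 -m inch '[[[0.1,-0.5,0,0,0.5],[0.22,-0.95,0,0,0.5],[0.22,-0.95,0,0,0.5]]]'>/dev/null
python3 -m inch '[[[0.1,-0.5,0,0,0.5],[0.22,-0.95,0,0,0.5],[0.22,-0.95,0,0,0.5]]]'>/dev/null
python3 -m inch '[[[0.1,-0.5,0,0,0.5],[0.22,-0.95,0,0,0.5],[0.22,-0.95,0,0,0.5],[0.22,-0.95,0,0,0.5]]]'
python3 - <<'E'
from h import *
from plant import get_obs
o=get_obs();r=R.from_quat(o['eef_rot']);print(o['eef_pos'],r.apply(np.array([.584,.311,.052])-o['eef_pos']),np.degrees(np.arctan2(*r.as_matrix()[[1,0],0])))
t,s=snap('top','top1'),snap('side','side1')
cv2.imwrite('pics/pre.png',np.hstack([crop(t,215,120,100,100,4),crop(s,200,160,100,100,4)]))
print(r.inv().apply(np.array([.584,.311,.052])-o['eef_pos']))
E
```

```text
t: 3.1
eef_pos: [0.5623, 0.1766, 0.2404]
eef_rot: [0.999, 0.015, -0.003, -0.051]
force: [-0.2, 0.7, -0.0]
finger_gap: 0.0427
grip_force: 0.0
[0.56225273 0.17657117 0.24039648] [ 0.02702381 -0.15215428  0.17365505] 1.743731142791734
[ 0.02651535 -0.11384475  0.20093182]
```

View pics/pre.png

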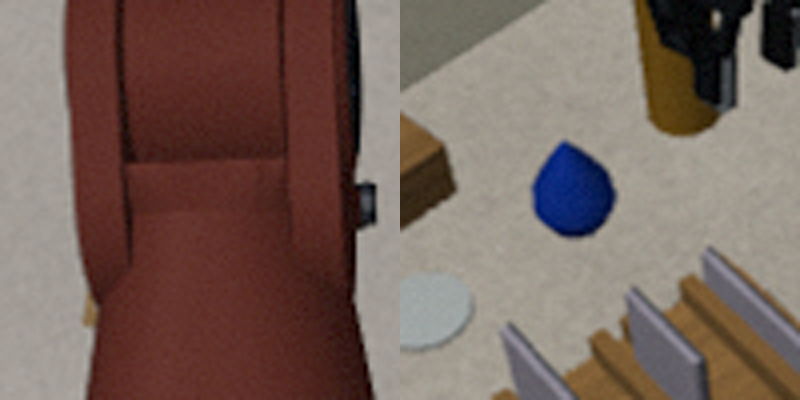

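The arm is still short of the rack at (0.56,0.18). The side crop shows the fingers at the upper right with the panels undisturbed. The tool came out tilted, so I'm checking the joints.

```bash
python3 -m inch '[[[0,0,0,0,0.5]]]'; python3 - <<'E'
from plant import get_obs
import numpy as np
o=get_obs();print(np.round(o['joint_pos'],3),np.round(o['qvel'],3),o['eef_pos'],o['eef_rot'])
E
```

```text
t: 3.3
eef_pos: [0.5617, 0.1764, 0.2406]
eef_rot: [0.999, 0.015, -0.002, -0.051]
force: [-0.6, 1.0, 0.1]
finger_gap: 0.043
grip_force: 0.0
[0.028 0.053 0.057 1.579 0.102 3.14 ] [ 0.001 -0.001  0.    -0.001  0.002  0.002] [0.56173043 0.17644596 0.24055826] [ 0.99859376  0.01474116 -0.00247755 -0.05086319]
```

```bash
python3 -m inch '[[[0,0,0,-0.19,0.5],[0,0,0,-0.38,0.5],[0,0,0,-0.57,0.5],[0,0,0,-0.76,0.5],[0,0,0,-0.95,0.5]]]'
python3 -m inch '[[[0,0,0,-0.19,0.5],[0,0,0,-0.38,0.5],[0,0,0,-0.57,0.5],[0,0,0,-0.76,0.5],[0,0,0,-0.95,0.5]]]'
python3 - <<'E'
from plant import get_obs
import numpy as np
o=get_obs();print(np.round(o['joint_pos'],3),np.round(o['qvel'],3),o['eef_pos'],o['eef_rot'])
E
```

```text
t: 3.8
eef_pos: [0.5618, 0.1765, 0.2407]
eef_rot: [0.923, 0.381, 0.017, -0.048]
force: [0.3, 0.0, -0.9]
finger_gap: 0.0427
grip_force: 0.0
t: 4.3
eef_pos: [0.5618, 0.1766, 0.2407]
eef_rot: [0.721, 0.691, 0.033, -0.039]
force: [-0.1, -0.6, -0.2]
finger_gap: 0.0429
grip_force: 0.0
[0.029 0.053 0.058 1.579 0.102 1.642] [-1.000e-03  0.000e+00  1.000e-03  0.000e+00  0.000e+00 -1.481e+00] [0.56178058 0.17655473 0.24074052] [ 0.72114319  0.69090753  0.03301897 -0.03884635]
```

Joint 6 hit its upper limit at 3.14 and left a 0.1 rad roll in the commanded pose. I can undo it by doing the mirror-image move at the lower limit: unwind joint 6, move in -y there, and watch joint 5.

```bash
python3 -m inch '[[[0,0,0,-0.19,0.5],[0,0,0,-0.38,0.5],[0,0,0,-0.57,0.5],[0,0,0,-0.76,0.5],[0,0,0,-0.95,0.5]]]' >/dev/null
python3 -m inch '[[[0,0,0,-0.19,0.5],[0,0,0,-0.38,0.5],[0,0,0,-0.57,0.5],[0,0,0,-0.76,0.5],[0,0,0,-0.95,0.5]]]' >/dev/null
python3 -m inch '[[[0,0,0,-0.19,0.5],[0,0,0,-0.38,0.5],[0,0,0,-0.57,0.5],[0,0,0,-0.76,0.5],[0,0,0,-0.95,0.5]]]' >/dev/null
python3 -m inch '[[[0,0,0,-0.19,0.5],[0,0,0,-0.38,0.5],[0,0,0,-0.57,0.5],[0,0,0,-0.76,0.5],[0,0,0,-0.95,0.5]]]' >/dev/null
python3 -m inch '[[[0,0,0,-0.19,0.5],[0,0,0,-0.38,0.5],[0,0,0,-0.57,0.5],[0,0,0,-0.76,0.5],[0,0,0,-0.95,0.5]]]' >/dev/null
python3 -m inch '[[[0,0,0,-0.19,0.5],[0,0,0,-0.38,0.5],[0,0,0,-0.57,0.5],[0,0,0,-0.57,0.5]]]' >/dev/null
cat > st.py <<'E'
from h import *
from plant import get_obs
o=get_obs();r=R.from_quat(o['eef_rot']);m=r.as_matrix()
print('t',o['t'],'j',np.round(o['joint_pos'],3),'p',np.round(o['eef_pos'],4),'yaw',np.round(np.degrees(np.arctan2(m[1,0],m[0,0])),2),'z',np.round(m[:,2],3),'F',np.round(o['force'],1),'gap',round(o['finger_gap'],4),'g',o['grip_force'])
E
python3 st.py
```

```text
t 7.2 j [ 0.029  0.053  0.058  1.579  0.102 -2.532] p [0.5618 0.1766 0.2408] yaw -33.13 z [-0.006  0.102 -0.995] F [-0.6 -0.3 -0.2] gap 0.0429 g 0.0
```

```bash
python3 -m inch '[[[0,0,0,-0.19,0.5],[0,0,0,-0.38,0.5],[0,0,0,-0.57,0.5],[0,0,0,-0.76,0.5],[0,0,0,-0.77,0.5]]]' >/dev/null
python3 st.py
python3 -m inch '[[[0,0.5,0,0,0.5],[0,0.95,0,0,0.5],[0,0.95,0,0,0.5]]]' >/dev/null; python3 st.py
```

```text
t 7.7 j [ 0.029  0.053  0.058  1.579  0.102 -3.132] p [0.5619 0.1768 0.2407] yaw 1.11 z [-0.006  0.102 -0.995] F [-0.1 -0.4  0.4] gap 0.0426 g 0.0
t 8.0 j [-0.045  0.033  0.021  1.564  0.068 -3.137] p [0.566  0.1249 0.2305] yaw -2.84 z [-0.002  0.068 -0.998] F [-0.  -0.1 -0.3] gap 0.0429 g 0.0
```

Works: 0.034 rad was removed. Continuing.

```bash
python3 -m inch '[[[0,0.5,0,0,0.5],[0,0.95,0,0,0.5],[0,0.95,0,0,0.5]]]' >/dev/null; python3 st.py
python3 -m inch '[[[0,0.3,0,0,0.5],[0,0.6,0,0,0.5],[0,0.6,0,0,0.5]]]' >/dev/null; python3 st.py
```

```text
t 8.3 j [-0.111  0.019 -0.004  1.554  0.034 -3.139] p [0.567  0.0773 0.2243] yaw -6.52 z [-0.003  0.034 -0.999] F [-0.8  0.  -0.4] gap 0.0426 g 0.0
t 8.6 j [-0.156  0.007 -0.02   1.551  0.01  -3.14 ] p [0.5647 0.0452 0.2223] yaw -9.04 z [-0.005  0.011 -1.   ] F [-0.4  0.6  0.6] gap 0.0421 g 0.0
```

```bash
python3 -m inch '[[[0,0.26,0,0,0.5],[0,0.26,0,0,0.5],[0,0.26,0,0,0.5]]]' >/dev/null; python3 st.py
```

```text
t 8.9 j [-1.740e-01  0.000e+00 -2.600e-02  1.551e+00  1.000e-03 -3.141e+00] p [0.5628 0.0331 0.2222] yaw -10.01 z [-0.006  0.002 -1.   ] F [-0.4  0.6 -0.6] gap 0.042 g 0.0
```

```bash
python3 -m inch '[[[0,0,0,0.19,0.5],[0,0,0,0.38,0.5],[0,0,0,0.57,0.5],[0,0,0,0.76,0.5],[0,0,0,0.95,0.5]]]' >/dev/null
python3 -m inch '[[[0,0,0,0.19,0.5],[0,0,0,0.38,0.5],[0,0,0,0.57,0.5],[0,0,0,0.76,0.5],[0,0,0,0.95,0.5]]]' >/dev/null
python3 -m inch '[[[0,0,0,0.19,0.5],[0,0,0,0.38,0.5],[0,0,0,0.57,0.5],[0,0,0,0.76,0.5],[0,0,0,0.95,0.5]]]' >/dev/null
python3 -m inch '[[[0,0,0,0.19,0.5],[0,0,0,0.38,0.5],[0,0,0,0.57,0.5],[0,0,0,0.76,0.5],[0,0,0,0.95,0.5]]]' >/dev/null
python3 -m inch '[[[0,0,0,0.18,0.5],[0,0,0,0.18,0.5],[0,0,0,0.18,0.5]]]' >/dev/null;python3 st.py
python3 -m inch '[[[0.04,0.5,0,0,0.5],[0.08,0.93,0,0,0.5],[0.08,0.93,0,0,0.5]]]' >/dev/null;python3 st.py
python3 -m inch '[[[0.04,0.5,0,0,0.5],[0.08,0.93,0,0,0.5],[0.08,0.93,0,0,0.5]]]' >/dev/null
python3 -m inch '[[[0.04,0.5,0,0,0.5],[0.08,0.93,0,0,0.5],[0.08,0.93,0,0,0.5],[0.08,0.93,0,0,0.5]]]' >/dev/null;python3 st.py
```

```text
t 11.2 j [-1.730e-01  0.000e+00 -2.600e-02  1.551e+00  1.000e-03 -1.900e-02] p [0.5629 0.0334 0.2222] yaw 171.17 z [-0.006  0.002 -1.   ] F [-0.3  0.8  0.2] gap 0.0423 g 0.0
t 11.5 j [0.    0.062 0.036 1.552 0.003 0.151] p [0.5693 0.1306 0.2223] yaw 171.38 z [-0.007  0.003 -1.   ] F [-0.2 -0.5  0.4] gap 0.0427 g 0.0
t 12.2 j [0.293 0.304 0.305 1.578 0.003 0.448] p [0.5832 0.3124 0.2221] yaw 171.1 z [-0.007  0.001 -1.   ] F [ 0.7 -0.5 -1.2] gap 0.0426 g 0.0
```

```bash
python3 -m inch '[[[0,0,0.4,0,0.5],[0,0,0.8,0,0.5],[0,0,1,0,0.5],[0,0,1,0,0.5]]]' >/dev/null; python3 st.py
python3 -m inch '[[[-0.01,0,0.3,0,0.5],[-0.01,0,0.5,0,0.5],[-0.01,0,0.7,0,0.5],[-0.01,0,0.7,0,0.5]]]' >/dev/null; python3 st.py
python3 - <<'E'
from h import *
t,s=snap('top','top2'),snap('side','side2')
cv2.imwrite('pics/g.png',np.hstack([crop(t,215,120,100,100,4),crop(s,200,200,100,100,4)]))
E
```

```text
t 12.6 j [0.291 0.305 0.119 1.397 0.003 0.45 ] p [0.5808 0.3102 0.1189] yaw 170.88 z [-0.012 -0.    -1.   ] F [-0.1 -0.4  0.8] gap 0.0428 g 0.0
t 13.0 j [0.292 0.339 0.036 1.276 0.003 0.451] p [0.5825 0.3112 0.0514] yaw 170.89 z [-0.009  0.001 -1.   ] F [-0.2 -0.5 -0.4] gap 0.0425 g 0.0
```

View pics/g.png

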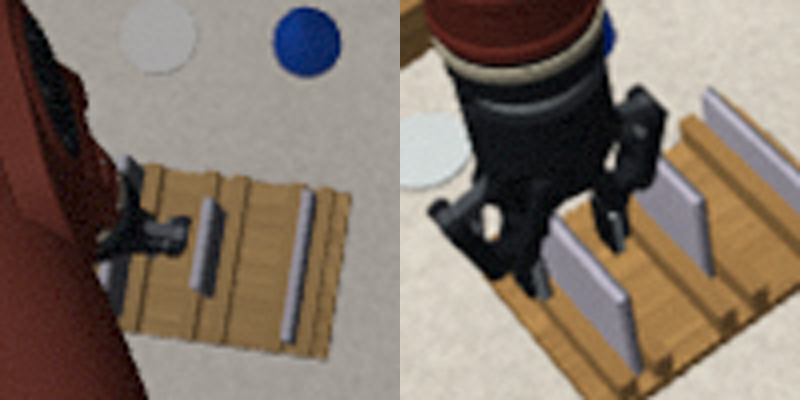

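The fingers straddle the mirror (side crop, left finger at (545,285), right at (615,235)) and clear the short panel. Closing now.

```bash
python3 -m inch '[[[0,0,0,0,0.25],[0,0,0,0,0.15],[0,0,0,0,0],[0,0,0,0,0],[0,0,0,0,0]]]' ; python3 st.py
python3 -m inch '[[[0,0,-0.1,0,0],[0,0,-0.3,0,0],[0,0,-0.6,0,0],[0,0,-1,0,0],[0,0,-1,0,0]]]' >/dev/null; python3 st.py
python3 -m inch '[[[0,0,-0.1,0,0],[0,0,-0.3,0,0],[0,0,-0.3,0,0]]]' >/dev/null; python3 st.py
```

```text
t: 13.6
eef_pos: [0.5841, 0.313, 0.0542]
eef_rot: [0.079, 0.997, 0.001, -0.002]
force: [-0.2, 0.3, 5.9]
finger_gap: 0.0073
grip_force: 59.4
t 13.6 j [0.293 0.337 0.039 1.276 0.004 0.452] p [0.5841 0.313  0.0542] yaw 170.92 z [-0.004  0.003 -1.   ] F [-0.2  0.3  5.9] gap 0.0073 g 59.44790482521057
t 14.1 j [0.293 0.296 0.183 1.454 0.003 0.451] p [0.5864 0.3132 0.1596] yaw 170.92 z [ 0.002  0.004 -1.   ] F [ 1.   0.4 -0.4] gap 0.0073 g 58.861037492752075
t 14.4 j [0.293 0.299 0.231 1.506 0.004 0.451] p [0.5846 0.3125 0.1845] yaw 170.91 z [-0.004  0.002 -1.   ] F [ 0.4  0.5 -1.9] gap 0.0072 g 58.73291015625
```

```bash
python3 - <<'E'
from h import *
t=load('top0');s=load('side0')
print('tube base',onz(s,(271,190),0),'top',onz(t,(331,110),.15),'teardrop',onz(t,(291,130),.04))
t,s=snap('top','top3'),snap('side','side3')
cv2.imwrite('pics/h.png',np.hstack([crop(t,200,110,100,100,4),crop(s,200,170,100,100,4)]))
E
```

```text
tube base [7.61886339e-01 5.21536772e-02 1.11022302e-16] top [0.77348609 0.04102816 0.15      ] teardrop [0.74366408 0.1688787  0.04      ]
```

View pics/h.png

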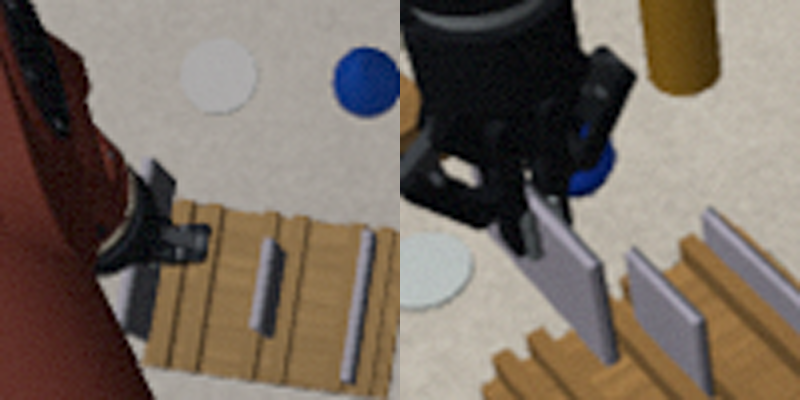

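The mirror is held cleanly and hangs upright, with the bystanders untouched. The near bottom corner is at side px (253,259) and the far top corner at top px (238,150).

```bash
python3 - <<'E'
from h import *
t,s=load('top3'),load('side3')
p=np.array([.5846,.3125,.1845]);u=np.array([np.cos(np.radians(-9.08)),np.sin(np.radians(-9.08))])
v=np.array([-u[1],u[0]])
for n,c,q,z in[('near top',s,(200+(604-401.5)/4,170+(264-1.5)/4),.2225),('near bot',s,(200+(613-401.5)/4,170+(361-1.5)/4),.1425),('far top',t,(200+(153-1.5)/4,110+(161-1.5)/4),.2225)]:
    P=onz(c,q,z);d=(P-p)[:2];print(n,P,'along',d@u,'across',d@v)
E
python3 -m inch '[[[-0.05,-0.3,0,0,0],[-0.12,-0.6,0,0,0],[-0.19,-0.91,0,0,0],[-0.19,-0.91,0,0,0]]]' >/dev/null; python3 st.py
python3 -m inch '[[[-0.07,-0.4,0,0,0],[-0.19,-0.91,0,0,0],[-0.19,-0.91,0,0,0]]]' >/dev/null
python3 -m inch '[[[-0.07,-0.4,0,0,0],[-0.19,-0.91,0,0,0],[-0.19,-0.91,0,0,0]]]' >/dev/null
python3 -m inch '[[[-0.07,-0.4,0,0,0],[-0.19,-0.91,0,0,0],[-0.19,-0.91,0,0,0]]]' >/dev/null
python3 -m inch '[[[-0.07,-0.4,0,0,0],[-0.19,-0.91,0,0,0],[-0.19,-0.91,0,0,0]]]' >/dev/null; python3 st.py
```

```text
near top [0.52341934 0.31908707 0.2225    ] along -0.061453532824570896 across -0.003150595758382689
near bot [0.52769447 0.32145604 0.1425    ] along -0.0576058237309235 across -0.00013664252533437062
far top [0.64133173 0.29775172 0.2225    ] along 0.05834829965294164 across -0.005610443327480741
t 14.9 j [0.143 0.192 0.101 1.489 0.002 0.305] p [0.5881 0.2161 0.1805] yaw 170.72 z [-0.009  0.    -1.   ] F [ 0.2  0.4 -1.5] gap 0.0075 g 59.112762808799744
t 16.1 j [-0.46   0.188  0.095  1.486 -0.003 -0.297] p [ 0.6055 -0.1561  0.1799] yaw 170.66 z [-0.008  0.001 -1.   ] F [-0.5  0.1 -2.4] gap 0.0076 g 60.06032109260559
```

```bash
python3 -m inch '[[[-0.1,-0.4,0,-0.13,0],[-0.18,-0.7,0,-0.26,0],[-0.18,-0.87,0,-0.383,0],[-0.18,-0.87,0,-0.383,0],[-0.18,-0.87,0,-0.383,0]]]' >/dev/null; python3 st.py
python3 -m inch '[[[0,0,0.1,0,0],[0,0,0.3,0,0],[0,0,0.4,0,0],[0,0,0.4,0,0],[0,0,0.4,0,0]]]' >/dev/null; python3 st.py
python3 - <<'E'
from h import *
t,s=snap('top','top4'),snap('side','side4')
cv2.imwrite('pics/i.png',np.hstack([crop(t,390,110,100,120,4),crop(s,325,75,100,120,4)]))
E
```

```text
t 16.6 j [-0.573  0.281  0.203  1.5   -0.002 -0.713] p [ 0.6097 -0.2397  0.1803] yaw -171.98 z [-0.008  0.003 -1.   ] F [ 0.8  0.2 -1.8] gap 0.0075 g 60.14183521270752
t 17.1 j [-0.573  0.283  0.135  1.429 -0.002 -0.716] p [ 0.6096 -0.24    0.1415] yaw -171.84 z [-0.007  0.002 -1.   ] F [-0.2 -0.9 -2.6] gap 0.0073 g 60.055110454559326
```

View pics/i.png

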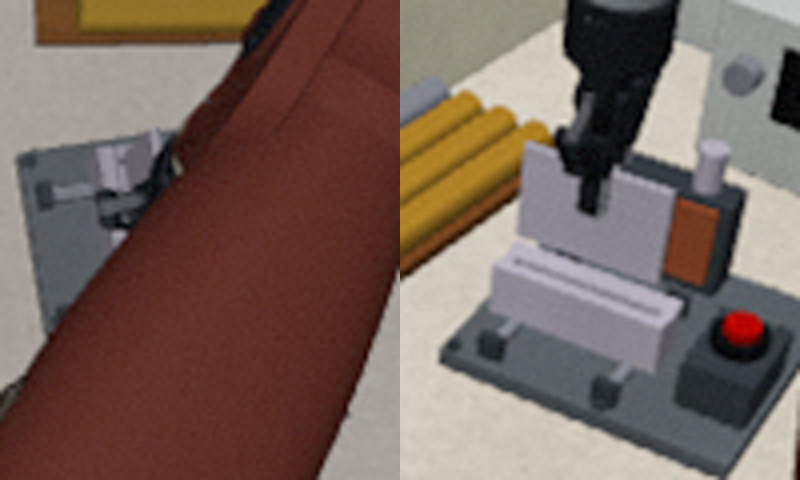

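The mirror hangs upright above the shuttle, parallel to the slot. Panel underside is side-crop (520,235) to (663,280), and the slot line (516,262) to (660,312). Comparing them numerically.

```bash
python3 - <<'E'
from h import *
s=load('side4');K=lambda x,y:(325+(x-401.5)/4,75+(y-1.5)/4)
for n,ps,z in[('panel',[(520,235),(663,280)],.0995),('ptop',[(526,142),(675,186)],.1795),('slot',[(516,262),(660,312)],.073)]:
    a,b=[onz(s,K(*p),z) for p in ps];d=a-b;print(n,a,b,(a+b)/2,np.linalg.norm(d),np.degrees(np.arctan2(d[1],d[0])))
c=load('top0');J=lambda x,y:(390+(x-1.5)/4,130+(y-1.5)/4)
g=cv2.cvtColor(c['color'],cv2.COLOR_RGB2GRAY)[145:195,410:440].astype(int)
for y in range(5,46,4):
    r=g[y];print(145+y,r[5:25])
E
```

```text
panel [ 0.6673944  -0.23053106  0.0995    ] [ 0.5516827  -0.25493194  0.0995    ] [ 0.60953855 -0.2427315   0.0995    ] 0.11825649750918812 11.907866738905902
ptop [ 0.67175891 -0.23263255  0.1795    ] [ 0.55684056 -0.25629509  0.1795    ] [ 0.61429974 -0.24446382  0.1795    ] 0.11732920291579405 11.63501082378965
slot [ 0.6687312  -0.23076948  0.073     ] [ 0.54765391 -0.25185304  0.073     ] [ 0.60819255 -0.24131126  0.073     ] 0.12289925357990078 9.878042070966414
150 [128 134 138 128 101  80  74  97 129 134 133 134 140 105  84  80  82  84
  81  80]
154 [105 130 134 137 117 131 118  89 103 129 137 132 137 134 115 107 106 107
 108 105]
158 [ 84 112 130 138 130 116 132 108  84 120 135 135 133 137 120  88  82  84
  82  83]
162 [ 87  86 125 135 135 127 121 119  92  92 128 137 133 135 138 106  81  79
  81  81]
166 [ 87  86 101 129 134 133 122 124 117  92 102 129 134 132 132 129  99  81
  83  83]
170 [ 88  85  83 114 128 136 134 115 128 106  83 108 129 134 131 134 120  92
  80  86]
174 [ 81  84  85  83 123 135 131 124 120 125  98  79 123 134 132 129 135 114
  87  81]
178 [ 82  83  84  82 101 130 133 132 126 121 113  90  98 127 129 130 133 136
 104  78]
182 [ 81  79  86  86  86 102 127 133 135 115 126 115  87 101 126 136 130 136
 120  94]
186 [ 74  84  90  89  86  86 122 133 135 131 117 123  99  79 121 132 135 135
 135 122]
190 [ 70  64  64  79  87  88  95 128 136 136 126 121 129 135 135 136 138 137
 135 139]
```

```bash
python3 -m inch '[[[0.01,-0.03,0.1,0,0],[0.01,-0.03,0.2,0,0],[0.01,-0.03,0.2,0,0]]]' >/dev/null; python3 st.py
python3 -m inch '[[[0,0,0.015,0,0],[0,0,0.03,0,0],[0,0,0.03,0,0]]]' >/dev/null; python3 st.py
python3 -m inch '[[[0,0,0.01,0,0],[0,0,0.02,0,0],[0,0,0.02,0,0]]]' >/dev/null; python3 st.py
```

```text
t 17.5 j [-0.579  0.291  0.103  1.392 -0.002 -0.721] p [ 0.6079 -0.2433  0.119 ] yaw -171.88 z [-0.009  0.003 -1.   ] F [-0.5  0.6 -2.6] gap 0.0072 g 60.111955404281616
t 17.8 j [-0.579  0.291  0.102  1.388 -0.002 -0.721] p [ 0.609  -0.2437  0.1184] yaw -171.86 z [-0.006  0.002 -1.   ] F [-0.8 -0.3 -1.2] gap 0.0077 g 60.112645626068115
t 18.1 j [-0.579  0.292  0.099  1.384 -0.002 -0.721] p [ 0.6089 -0.2436  0.1163] yaw -171.86 z [-0.007  0.002 -1.   ] F [ 0.2  0.2 -1.5] gap 0.0072 g 60.112255811691284
```

```bash
python3 -m inch '[[[0,0,0.01,0,0],[0,0,0.02,0,0],[0,0,0.02,0,0]]]' >/dev/null; python3 st.py
python3 -m inch '[[[0,0,0.01,0,0],[0,0,0.02,0,0],[0,0,0.02,0,0]]]' >/dev/null; python3 st.py
python3 -m inch '[[[0,0,0.01,0,0],[0,0,0.02,0,0],[0,0,0.02,0,0]]]' >/dev/null; python3 st.py
```

```text
t 18.4 j [-0.579  0.292  0.096  1.381 -0.002 -0.721] p [ 0.6088 -0.2436  0.1142] yaw -171.86 z [-0.007  0.002 -1.   ] F [-0.3 -0.5 -1.9] gap 0.0072 g 60.11210918426514
t 18.7 j [-0.579  0.292  0.093  1.378 -0.002 -0.721] p [ 0.609  -0.2437  0.1129] yaw -171.86 z [-0.006  0.002 -1.   ] F [-0.8  1.4  2.3] gap 0.0071 g 60.82998991012573
t 19.0 j [-0.579  0.294  0.089  1.374 -0.002 -0.721] p [ 0.6086 -0.2435  0.1097] yaw -171.86 z [-0.007  0.002 -1.   ] F [ 0.1  0.9 -3. ] gap 0.0073 g 60.088847279548645
```

```bash
python3 -m inch '[[[0,0,0.02,0,0],[0,0,0.04,0,0],[0,0,0.04,0,0]]]' >/dev/null; python3 st.py
python3 -m inch '[[[0,0,0.02,0,0],[0,0,0.04,0,0],[0,0,0.04,0,0]]]' >/dev/null; python3 st.py
python3 -m inch '[[[0,0,0.02,0,0],[0,0,0.04,0,0],[0,0,0.04,0,0]]]' >/dev/null; python3 st.py
python3 -m inch '[[[0,0,0.02,0,0],[0,0,0.04,0,0],[0,0,0.04,0,0]]]' >/dev/null; python3 st.py
```

```text
t 19.3 j [-0.579  0.295  0.084  1.366 -0.002 -0.721] p [ 0.6086 -0.2435  0.1057] yaw -171.86 z [-0.007  0.002 -1.   ] F [-0.2  1.8 -2.6] gap 0.0075 g 59.97626781463623
t 19.6 j [-0.579  0.297  0.078  1.359 -0.002 -0.721] p [ 0.6087 -0.2435  0.1019] yaw -171.85 z [-0.007  0.002 -1.   ] F [-0.1  2.1 -3.6] gap 0.0073 g 59.959073066711426
t 19.9 j [-0.579  0.298  0.073  1.352 -0.002 -0.721] p [ 0.6087 -0.2435  0.098 ] yaw -171.85 z [-0.007  0.002 -1.   ] F [ 0.   2.  -2.4] gap 0.0073 g 60.007503032684326
t 20.2 j [-0.579  0.3    0.068  1.345 -0.002 -0.721] p [ 0.6087 -0.2435  0.094 ] yaw -171.85 z [-0.007  0.002 -1.   ] F [-0.8  2.7 -1.9] gap 0.0071 g 60.04725158214569
```

In the slot, with only light side force. Feeling for the floor (expected at TCP ≈ 0.087).

```bash
python3 -m inch '[[[0,0,0.02,0,0],[0,0,0.03,0,0],[0,0,0.03,0,0]]]' >/dev/null; python3 st.py
python3 -m inch '[[[0,0,0.01,0,0],[0,0,0.015,0,0],[0,0,0.015,0,0]]]' >/dev/null; python3 st.py
python3 -m inch '[[[0,0,0.01,0,0],[0,0,0.015,0,0],[0,0,0.015,0,0]]]' >/dev/null; python3 st.py
```

```text
t 20.5 j [-0.579  0.301  0.064  1.34  -0.002 -0.721] p [ 0.6087 -0.2436  0.0912] yaw -171.86 z [-0.007  0.002 -1.   ] F [ 0.1  2.9 -2. ] gap 0.0073 g 60.20753860473633
t 20.8 j [-0.579  0.302  0.062  1.338 -0.002 -0.721] p [ 0.6087 -0.2436  0.0898] yaw -171.86 z [-0.007  0.002 -1.   ] F [-0.6  3.7 -0.8] gap 0.0073 g 60.38197338581085
t 21.1 j [-0.579  0.302  0.06   1.335 -0.002 -0.721] p [ 0.6087 -0.2436  0.0883] yaw -171.86 z [-0.007  0.002 -1.   ] F [-0.   4.7 -0.2] gap 0.0072 g 60.42242109775543
```

```bash
python3 -m inch '[[[0,0,0.005,0,0],[0,0,0.01,0,0],[0,0,0.01,0,0]]]' >/dev/null; python3 st.py
python3 -m inch '[[[0,0,0.005,0,0],[0,0,0.01,0,0],[0,0,0.01,0,0]]]' >/dev/null; python3 st.py
```

```text
t 21.4 j [-0.579  0.303  0.059  1.334 -0.002 -0.721] p [ 0.6087 -0.2436  0.0874] yaw -171.86 z [-0.007  0.002 -1.   ] F [-1.4  4.4  1.6] gap 0.0072 g 60.71969926357269
t 21.7 j [-0.579  0.302  0.058  1.333 -0.002 -0.721] p [ 0.6087 -0.2438  0.0873] yaw -171.86 z [-0.006  0.001 -1.   ] F [-3.1  5.1  7.1] gap 0.0075 g 61.35005056858063
```

Floor felt at TCP z 0.0873 with a push of about 9 N, as predicted. Letting go.

```bash
python3 -m inch '[[[0,0,0,0,0.12],[0,0,0,0,0.15],[0,0,0,0,0.25],[0,0,0,0,0.4],[0,0,0,0,0.4]]]' >/dev/null; python3 st.py
python3 -m inch '[[[0,0,-0.2,0,0.4],[0,0,-0.6,0,0.4],[0,0,-1,0,0.4],[0,0,-1,0,0.4]]]' >/dev/null; python3 st.py
python3 - <<'E'
from h import *
t,s=snap('top','top5'),snap('side','side5')
cv2.imwrite('pics/k.png',np.hstack([crop(t,390,110,100,120,4),crop(s,325,75,100,120,4)]))
E
```

```text
t 22.2 j [-0.579  0.303  0.058  1.332 -0.002 -0.721] p [ 0.6087 -0.2438  0.0863] yaw -171.86 z [-0.007  0.002 -1.   ] F [-0.7 -0.5 -0.2] gap 0.0344 g 0.0
t 22.6 j [-0.578  0.279  0.224  1.512 -0.002 -0.72 ] p [ 0.6117 -0.2454  0.1933] yaw -171.86 z [ 0.001 -0.003 -1.   ] F [ 0.4 -0.3  0.2] gap 0.0344 g 0.0
```

View pics/k.png

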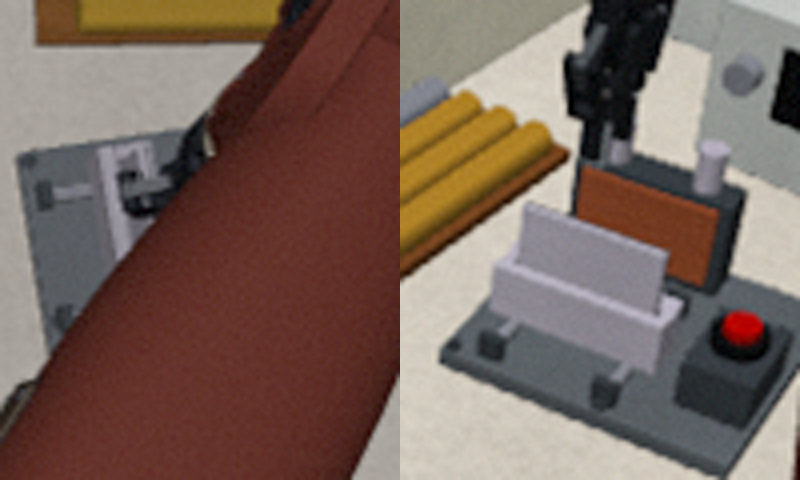

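The side crop shows the mirror standing upright in the slot, with about 50 of its 80 mm above the shuttle and the fingers clear. Now the button, with the fingers shut.

```bash
python3 -m inch '[[[0.3,-0.02,0,0,0],[0.6,-0.03,0,0,0],[0.63,-0.035,0,0,0]]]' >/dev/null
python3 -m inch '[[[0.3,-0.02,0,0,0],[0.6,-0.03,0,0,0],[0.63,-0.035,0,0,0],[0.63,-0.035,0,0,0]]]' >/dev/null; python3 st.py
python3 -m inch '[[[0,0,0.3,0,0],[0,0,0.6,0,0],[0,0,0.85,0,0],[0,0,0.85,0,0],[0,0,0.85,0,0]]]' >/dev/null; python3 st.py
```

```text
t 23.4 j [-0.74  -0.029 -0.121  1.486 -0.003 -0.881] p [ 0.4853 -0.2686  0.1864] yaw -171.91 z [-0.007  0.002 -1.   ] F [ 0.5 -0.2 -0.1] gap 0.0 g 0.0
t 23.9 j [-0.739 -0.008 -0.253  1.333 -0.003 -0.881] p [ 0.4855 -0.268   0.1021] yaw -171.82 z [-0.007  0.002 -1.   ] F [-0.7  0.   0.3] gap -0.0001 g 0.0
```

```bash
python3 -m inch '[[[0,0,0.1,0,0],[0,0,0.17,0,0],[0,0,0.17,0,0]]]' >/dev/null; python3 st.py
python3 -m inch '[[[0,0,0.02,0,0],[0,0,0.03,0,0],[0,0,0.03,0,0]]]' >/dev/null; python3 st.py
python3 -m inch '[[[0,0,0.02,0,0],[0,0,0.03,0,0],[0,0,0.03,0,0]]]' >/dev/null; python3 st.py
```

```text
t 24.2 j [-0.74  -0.    -0.277  1.3   -0.003 -0.882] p [ 0.485  -0.2684  0.0847] yaw -171.86 z [-0.006  0.002 -1.   ] F [0.6 0.2 1.1] gap 0.0001 g 0.7572844654350774
t 24.5 j [-7.400e-01  1.000e-03 -2.800e-01  1.295e+00 -3.000e-03 -8.820e-01] p [ 0.4851 -0.2685  0.0825] yaw -171.86 z [-0.006  0.001 -1.   ] F [-0.2  0.9  2.9] gap 0.0001 g 1.4049401198280975
t 24.8 j [-0.74   0.003 -0.284  1.289 -0.003 -0.882] p [ 0.4851 -0.2685  0.0793] yaw -171.86 z [-0.006  0.001 -1.   ] F [0.1 1.8 4.8] gap 0.0 g 2.322692757588811
```

```bash
python3 -m inch '[[[0,0,0.01,0,0],[0,0,0.01,0,0],[0,0,0.02,0,0],[0,0,0.02,0,0]]]' >/dev/null; python3 st.py
python3 -m inch '[[[0,0,-0.3,0,0],[0,0,-0.7,0,0],[0,0,-1,0,0],[0,0,-1,0,0]]]' >/dev/null
python3 -m inch '[[[0.3,0,-0.3,0,0],[0.6,0,-0.3,0,0],[0.6,0,-0.3,0,0],[0.6,0,-0.3,0,0]]]' >/dev/null; python3 st.py
python3 - <<'E'
from h import *
t,s=snap('top','top6'),snap('side','side6')
cv2.imwrite('pics/l.png',np.hstack([crop(t,390,110,100,120,4),crop(s,325,75,100,120,4)]))
E
```

```text
t 25.2 j [-0.74   0.003 -0.285  1.288 -0.003 -0.882] p [ 0.4852 -0.2686  0.0788] yaw -171.85 z [-0.006  0.001 -1.   ] F [-4.4  2.8 17.3] gap 0.0005 g 8.316079282667488
t 26.0 j [-0.832 -0.171 -0.217  1.531 -0.004 -0.973] p [ 0.426  -0.2772  0.2067] yaw -171.93 z [-0.007  0.002 -1.   ] F [ 1.  -0.3  0.6] gap 0.0002 g 0.0
```

View pics/l.png

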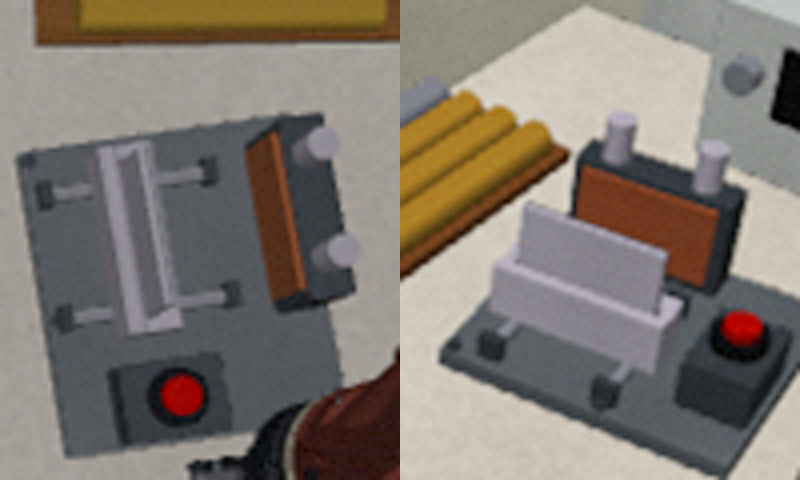

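The button bottomed at 17 N and is back up (top crop (183,395)). The mirror stands home in the slot at (145,240), and the robot is clear of everything.

```bash
python3 -c "
from plant import sign_off;print(sign_off())"
```

```text
the job is handed in; nothing more can be done
None
```

The mirror panel is home in the shuttle slot and released, the red button was pressed and has sprung back, and the job is handed in at about 26 s of the 64 s; `sign_off` gave no verdict.

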